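# Screw the retaining ring onto the label-roll holder

## Task

Put the loose brass ring over the threaded stud of the label-roll holder and screw it down clockwise, about three quarters of a turn once it has caught, until it presses on the red spring disc and the resistance rises. Then give it no more than about a tenth of a turn, so that it sits snug on the disc, and let go. Never force the ring, never squash the disc flat, and leave everything else on the table where it is.

Things in the scene. Friction and masses are not known exactly. Their poses are not given: they have to be found in the camera images.
- ring: loose brass ring, knurled round rim: outer diameter 50 mm, height 30 mm, bore 31 mm, mass 0.08 to 0.16 kg, standing flat on the table; either end may go down. Origin at its centre (half-way up), z axis along the bore. Two steel lugs, 3 mm thick, reach 7 mm into the bore from opposite sides
- ring_lug (a point): one of the ring's two lugs, half-way up; it lies 12 mm from the ring's centre along the ring's +x axis, the other lug along -x. A white dot on the ring's top face marks each. The lugs run in the stud's two threads
- spindle: label-roll holder bolted to the table: grey round foot 112 mm wide, white paper roll 94 mm wide up to 44 mm, dark neck 30 mm thick, red disc, then the upright steel threaded stud. Origin under its centre on the table, z axis up along the stud. Ring centre 100 mm up = lugs rest on the thread ends; below 92 mm = caught; 83 mm = touches the disc
- stud_tip (a point): top of the stud, 114 mm above the table. From here down: cone to 14 mm thick at 104 mm, smooth 14 mm core, coarse thread of 28 mm crest diameter from 98 mm to 75 mm, plain 28 mm pilot below it
- thread_start (a point): top end of one of the stud's two threads, 96 mm up, 12 mm from the stud's axis along the holder's +x axis; the other begins along -x. Right-hand, 16 mm lead: the ring sinks 16 mm per clockwise turn (seen from above). A lug is caught as it passes clockwise by a thread start; about 0.65 turn later the ring touches the disc. About 1 mm of play; self-locking, the ring stays where it is let go
- disc: red spring disc on the holder at the foot of the stud, 41 mm diameter; origin at the centre of its top face, 68 mm above the table when free, z axis up. Sinks 1 mm per 14 N (22 degrees of ring turn), flat at 4 mm. Snug means pressed by 4 to 25 N; the turning torque, under 0.04 Nm before, is then about 0.1 to 0.2 Nm. A ring merely pushed down by hand springs back through the thread play, so judge with little push or pull
- spacer: bystander: loose plain grey plastic ring, 48 mm diameter, 20 mm high, bore 32 mm, no lugs. Origin under its centre. Leave alone
- tape: bystander: amber tape roll, 92 mm diameter, 48 mm high, origin under its centre. Leave alone
- cutter: bystander: flat blue box cutter, 160 mm long, 16 mm high, origin under the handle's centre, blade to +x. Leave alone
- mug: bystander: white mug, 76 mm diameter, 95 mm high, origin under its centre. Leave alone
- stapler: bystander: red and black stapler, 140 mm long, 48 mm high, origin under its centre. Leave alone
Mind the look-alikes: they are no part of the job. Of the things shaped like the ring, the brass one is meant.

How it is judged:
By the outcome, as a careful person would: the job done as asked, in the order asked, and still so for the second after the job is handed in, with the robot touching nothing.
It also fails if it takes over 64 s, if anything falls off the work surface, if the arm or the gripper's body presses on something with over 40 N, if the wrist force passes 120 N, or if a joint passes its speed limit or range.

## Robot

A 7-joint arm with a two-finger parallel gripper is mounted at the origin on the work surface. World frame = base frame: x ahead of the robot, y to its left, z up, the work surface at z = 0. Lengths are in m, angles in rad, forces in N, time in s.
With the tool pointing down it reaches from about 0.425 to 0.875 m from the base axis. Payload 8.4 kg.
Tool frame: the origin (TCP) lies at the very end of the fingers, on their centre line; the grasp point (between the pads) lies 19 mm behind it; z points along the fingers, y is the line along which they close (so a half turn about z gives the same grasp; the last joint's range is limited). The gripper opens to 85 mm and grips with 20 to 120 N. Pads are 22 mm wide; open, the fingers measure 114 mm over their backs; the gripper's body (76 mm by 85 mm) begins 54 mm behind the grasp point. The pads swing forward as they close: fully open they stand 13 mm farther back than shut.
Start: joints at [-1.417, 0.333, 0.04, 1.465, -0.013, 1.343, -0.059], TCP at [0.163, 0.629, 0.231] pointing down, gripper open.
Joint ranges: [-2.58, 2.58], [-0.38, 2.09], [-1.3, 1.39], [0.25, 2.4], [-1.5, 4.64], [0.08, 2.09], [-2.65, 2.65]. Speed limits (rad/s): [2.22, 2.22, 2.79, 2.79, 3.14, 3.14, 3.14].

## Interface

Orientations are given as a rotation vector (axis times angle).
In Python, from plant import bot gives the robot as it stands. The module is installed in compiled form; this text tells all that it offers.
- The arm moves only by the tool move_arm, never from a script. Its argument "increments" is text: rows parted by semicolons, each of 6 numbers parted by spaces: the shift along the tool's x, y, z in mm, then the turn, a rotation vector about the tool's x, y, z in rad. A call has exactly 10 rows; each row shifts and turns the commanded pose from where the row before left it, along the tool's axes as they then stand; what a row does not reach is not made up. A row lasts 1/12 s, in which the tool goes at most 41.7 mm and 7.16 degrees, less where a joint would pass 70% of its speed; a pose out of reach is approached as far as the arm can. A call is refused whole if a number of a shift passes 41.7 or a number of a turn 0.125, either way. A call with a gripper value outside its range is refused whole. "hand" is the opening, from 0 (shut) to 1 (fully open), set as the call begins (left out, the last holds). The fingers move at their own pace and stop on an object; "grip_force" is the grip in N (left out, the last holds). Time passes only in rows, so rows that do not move let the fingers close, or fill a call up. It gives the time, the measured TCP pose, the force, the opening and the grip force at its end, in the units of the state.
- bot.get_state(): the state, without advancing time (a new reading comes with each control period).
- bot.capture(name): name is "scene" or "top"; returns a dict with "frame" (384x512x3 uint8, blue, green, red), "depth" (384x512 float32, m along the optical axis (not along the pixel's ray), 0 where there is no reading), "vfov" (degrees; the focal length in pixels is half the picture's height over the tangent of half this angle, whatever the lens; pixels are square), "cx", "cy" (the principal point, pixels), "origin" and "attitude" of the camera in the world. Camera axes: x right, y up, looking along -z (the intrinsics and any distortion apply to the point x, -y, -z); pixel columns grow to the right and rows downward; lengths in m; the calibration is good to about 2 mm. A picture is of the moment at which its call begins.
- bot.job_done(): hands the job in; it is judged then, once.
Trained networks look in a picture, given as the dict that the camera call returned (one of the last four; its "shot" number tells which), for a name from the list of things; names that differ only in an ending like _2 or _b are one class to them, and where a whole thing is asked for, a point or a joint stands for the part that bears it (a point fixed in the world has none). Each returns a list of dicts, best first, with "confidence" (0 to 1); they miss things now and then, are a little off and sometimes report something else, mostly with a low value. They report only what shows in the picture. A call takes as long as a camera call. They do not tell look-alikes from the thing itself.
- bot.spot_in(name, picture): "uv" ([column, row] in pixels, amid what is visible of it).
The state is a dict: "t": time; "qpos": joint angles; "joint_vel": joint speeds; "joint_efforts": joint torques, N m; "tcp_pos": TCP position; "eef_rot": TCP orientation; "wrist_force": force on the tool from outside, world axes, zero at the start; "moment": the same for the moment, N m; "finger_gap": opening from 0.0 (shut) to 1.0 (fully open); "gripper_force": force on a finger pad.
Only numpy, scipy, OpenCV 4.12 (cv2) and the standard library are available. Lean on these libraries where they do the work, as an engineer would, in place of code of your own. Each camera call takes 0.05 s, during which the arm holds its last target. There are 200 camera calls.

## Working session

There is one attempt and no reset: what is moved stays moved. The work goes in short steps, Python scripts to look and compute and a tool call to move; the robot and the scene stay as the last step left them, time stands still between calls to the robot, and variables do not carry over. Pictures are saved under pics/ and viewed, at most 10 in all, crops included, and the job is handed in when it is done.

Besides the shell and the picture viewer there is one more tool, called after "Call:" as a command line: name --argument value ..., lists and objects as JSON in quotes. move_arm: Moves the arm, as the interface text tells. Its arguments: {"type":"object","properties":{"increments":{"type":"string"},"hand":{"type":"number"},"grip_force":{"type":"number"}},"required":["increments"]}

```bash
mkdir -p pics; cat > h.py <<'E'
import numpy as np, cv2
from plant import bot
from scipy.spatial.transform import Rotation as R
def rot(a):
    a=np.array(a,float)
    if a.shape==(3,3): return a
    return R.from_rotvec(a).as_matrix() if a.size==3 else R.from_quat(a).as_matrix()
def cloud(p):
    h,w=p["depth"].shape; f=h/2/np.tan(np.radians(p["vfov"])/2)
    v,u=np.mgrid[:h,:w]; d=p["depth"]
    c=np.stack([(u-p["cx"])/f*d,-(v-p["cy"])/f*d,-d],-1)
    return c@rot(p["attitude"]).T+np.array(p["origin"])
E
python3 - <<'E'
from h import *
ims=[]
for n in("scene","top"):
    p=bot.capture(n); ims.append(p["frame"]); cv2.imwrite(f"pics/{n}0.png",p["frame"])
    print(n,{k:v for k,v in p.items() if k not in("frame","depth")})
    c=cloud(p)
    for o in("ring","spindle","disc","spacer","stud_tip","ring_lug","thread_start"):
        for r in bot.spot_in(o,p)[:3]:
            u,v=np.round(r["uv"]).astype(int); print(o,u,v,round(r["confidence"],2),np.round(c[v,u],3))
s=bot.get_state(); print(s)
E
```

```text
scene {'vfov': 50.20629274967709, 'cx': 254.80244078153058, 'cy': 197.15203786352743, 'origin': array([1.14797636, 0.09953713, 0.79283205]), 'attitude': array([0.52146919, 0.5784315 , 1.56951832]), 'shot': 1}
ring 184 194 0.89 [ 0.489 -0.139  0.   ]
ring 137 175 0.86 [ 0.439 -0.272  0.009]
ring 133 210 0.67 [ 0.571 -0.242  0.03 ]
spindle 283 196 0.64 [0.517 0.111 0.045]
disc 118 254 0.47 [ 0.683 -0.25   0.013]
disc 281 185 0.4 [0.509 0.105 0.076]
spacer 218 188 0.77 [ 0.476 -0.053  0.015]
spacer 285 187 0.19 [0.508 0.115 0.069]
stud_tip 282 201 0.75 [0.531 0.11  0.044]
stud_tip 220 189 0.51 [ 0.471 -0.049  0.006]
ring_lug 138 176 0.9 [ 0.435 -0.273  0.   ]
ring_lug 179 195 0.89 [ 0.519 -0.141  0.032]
ring_lug 133 206 0.88 [ 0.537 -0.258  0.002]
thread_start 282 197 0.77 [0.52  0.109 0.045]
top {'vfov': 53.81253766662546, 'cx': 256.76645802068424, 'cy': 192.14210707174834, 'origin': array([0.49356923, 0.05798023, 0.94948926]), 'attitude': array([ 0.09719456, -0.08609986, -1.56174182]), 'shot': 2}
ring 340 228 0.79 [ 0.516 -0.139  0.02 ]
ring 388 218 0.62 [ 0.542 -0.263  0.001]
ring 39
[... 420 characters left out ...]
't': 0.8, 'qpos': array([-1.41721389,  0.33318525,  0.03988918,  1.46539074, -0.01339313,
        1.34333901, -0.05846353]), 'joint_vel': array([-0.00159071, -0.00176004,  0.00039682, -0.00019174, -0.00199067,
        0.00020393,  0.00083707]), 'joint_efforts': array([ 3.30567200e-04, -6.58241057e+01,  1.36307750e+00, -4.05801702e+01,
        1.66579621e-02,  2.87594601e-03, -2.11899874e-05]), 'tcp_pos': array([0.16256338, 0.62930494, 0.23132182]), 'eef_rot': array([-3.95984573e-01, -3.11652761e+00,  8.84379769e-05]), 'wrist_force': array([-0.19279265, -0.728097  ,  0.20929404]), 'moment': array([ 0.04253831, -0.01103054, -0.01605662]), 'gripper_force': 0.0, 'finger_gap': 0.9990982557056288}
```

```bash
python3 - <<'E'
import cv2
t=cv2.imread("pics/top0.png"); a=cv2.resize(t[150:310,190:430],None,fx=3.3,fy=3.3,interpolation=cv2.INTER_CUBIC)
cv2.imwrite("pics/crop0.png",a)
E
```

```text
(no output)
```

View pics/top0.png

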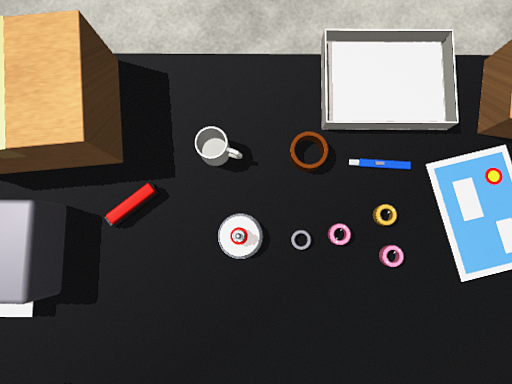

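View pics/crop0.png

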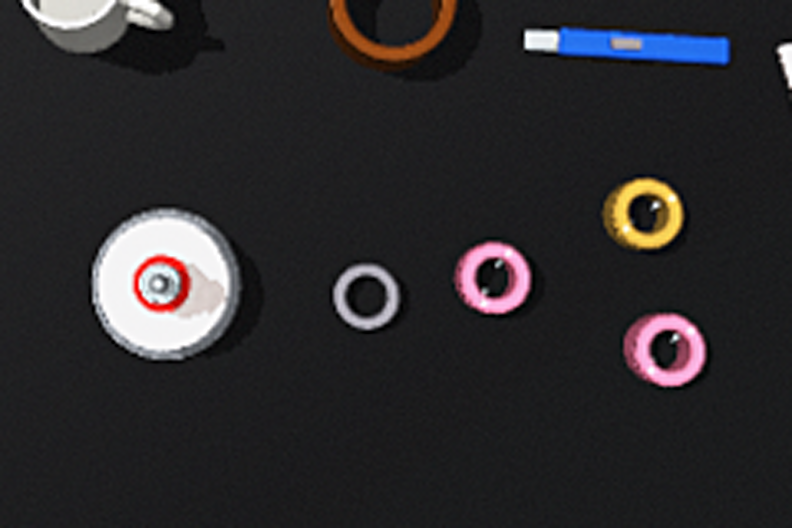

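Top view: spindle at (240,236), grey spacer (301,240), two pink rings (340,234) and (391,256), and one yellow brass-coloured ring (385,215). Of the ring look-alikes, only (385,215) is brass; the enlarged crop confirms it (crop (645,213)). Next I measure its pose and the stud.

```bash
cat >> h.py <<'E'
def rays(p,uv):
    h=p["depth"].shape[0]; f=h/2/np.tan(np.radians(p["vfov"])/2); uv=np.atleast_2d(uv).astype(float)
    d=np.stack([(uv[:,0]-p["cx"])/f,-(uv[:,1]-p["cy"])/f,-np.ones(len(uv))],-1)
    return d@rot(p["attitude"]).T
def at_z(p,uv,z):
    d=rays(p,uv); o=np.array(p["origin"]); return o+d*((z-o[2])/d[:,2])[:,None]
def pix(p,X):
    h=p["depth"].shape[0]; f=h/2/np.tan(np.radians(p["vfov"])/2)
    c=(np.atleast_2d(X)-np.array(p["origin"]))@rot(p["attitude"]); return np.stack([p["cx"]+f*c[:,0]/-c[:,2],p["cy"]-f*c[:,1]/-c[:,2]],-1)
def shot(n,k=6):
    ps=[bot.capture(n) for _ in range(k)]; p=dict(ps[-1])
    p["frame"]=np.mean([q["frame"] for q in ps],0).astype(np.uint8)
    p["depth"]=np.median([q["depth"] for q in ps],0).astype(np.float32); return p
def circ(P):
    from scipy.optimize import least_squares
    r=least_squares(lambda a:np.hypot(P[:,0]-a[0],P[:,1]-a[1])-a[2],[*P.mean(0)[:2],.03],loss="soft_l1",f_scale=.002).x; return r
E
python3 - <<'E'
from h import *
import pickle
for n in("scene","top"):
    p=shot(n); pickle.dump(p,open(n+".pkl","wb")); c=cloud(p); F=p["frame"]
    hsv=cv2.cvtColor(F,cv2.COLOR_BGR2HSV); H,S,V=cv2.split(hsv)
    X,Y,Z=c[...,0],c[...,1],c[...,2]
    print(n,"table z",np.median(Z[(abs(X-.5)<.03)&(abs(Y+.2)<.02)]))
    near=lambda x,y,r:np.hypot(X-x,Y-y)<r
    m=near(.54,-.245,.06)&(H>15)&(H<35)&(S>90)&(V>60)
    print("brass n",m.sum(),"z",np.percentile(Z[m],[5,50,95]))
    t=m&(Z>.024)
    P=at_z(p,np.argwhere(t)[:,::-1],.03); ctr,rad=cv2.minEnclosingCircle((P[:,:2]*1000).astype(np.float32)); print("ring top minEnc",ctr,rad,"mean",P.mean(0))
    red=near(.49,.1,.06)&((H<8)|(H>172))&(S>120)&(V>70)&(Z>.055)
    P=at_z(p,np.argwhere(red)[:,::-1],.068); print("disc n",red.sum(),cv2.minEnclosingCircle((P[:,:2]*1000).astype(np.float32)),"circmean",P.mean(0))
    w=near(.49,.1,.09)&(abs(Z-.044)<.006)&(S<60)&(V>120)
    P=at_z(p,np.argwhere(w)[:,::-1],.044); print("roll",w.sum(),cv2.minEnclosingCircle((P[:,:2]*1000).astype(np.float32)))
    tip=near(.49,.1,.025)&(Z>.105); print("tip",tip.sum(),c[tip].mean(0) if tip.any() else None)
    crops=[]
    for q in ([.545,-.245,.03],[.49,.1,.09]):
        u,v=pix(p,q)[0].round().astype(int); print(q,u,v)
        crops.append(cv2.resize(F[v-20:v+20,u-20:u+20],(400,400),interpolation=cv2.INTER_CUBIC))
    cv2.imwrite(f"pics/z_{n}.png",np.hstack(crops))
E
python3 -c "
import cv2,numpy as np
cv2.imwrite('pics/z.png',cv2.resize(np.vstack([cv2.imread('pics/z_%s.png'%n) for n in('scene','top')]),(600,600)))"
```

```text
scene table z 0.0006582511469104269
brass n 498 z [0.00027992 0.02038217 0.0311705 ]
ring top minEnc (552.6495361328125, -249.3841552734375) 27.204275131225586 mean [ 0.55304858 -0.24901409  0.03      ]
disc n 68 ((501.04156494140625, 105.47811126708984), 18.69915199279785) circmean [0.5084594  0.10476845 0.068     ]
roll 686 ((498.01806640625, 104.94109344482422), 49.19881820678711)
tip 25 [0.49800408 0.10466753 0.10974605]
[0.545, -0.245, 0.03] 135 201
[0.49, 0.1, 0.09] 279 175
top table z 1.6032474301486133e-06
brass n 339 z [-0.00019106  0.02903647  0.031001  ]
ring top minEnc (548.1982421875, -247.2700653076172) 25.789026260375977 mean [ 0.54837797 -0.24700986  0.03      ]
disc n 93 ((495.3045654296875, 105.94002532958984), 19.53310203552246) circmean [0.49530105 0.10406411 0.068     ]
roll 959 ((494.5746154785156, 106.7911376953125), 46.70808029174805)
tip 27 [0.49498552 0.10626405 0.10980968]
[0.545, -0.245, 0.03] 384 216
[0.49, 0.1, 0.09] 241 238
```

View pics/z.png

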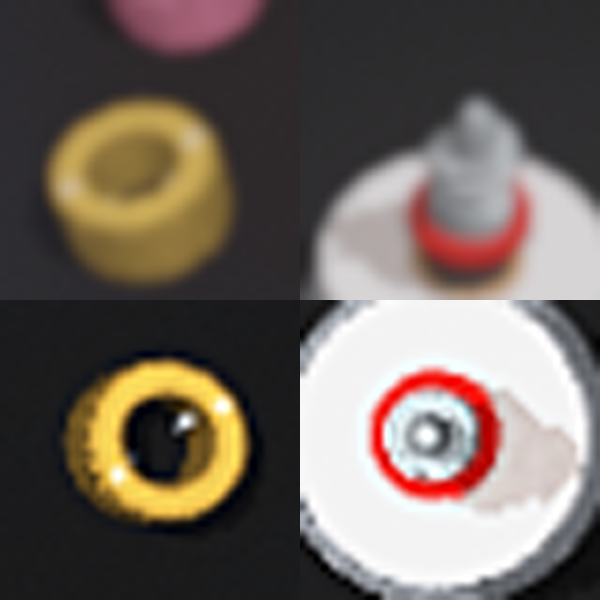

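The zoom confirms brass: the upper ring in the scene view is pink. The white dots at top-view pixels (393.6,210) and (379.7,219.3) give the lug line. The stud is bare, with the red disc below it. Next I check that the path is clear and work out the first move.

```bash
cat >> h.py <<'E'
def go(x,y,z):
    s=bot.get_state(); Rt=rot(s["eef_rot"]); d=Rt.T@(np.array([x,y,z])-s["tcp_pos"])*1000
    xa=np.degrees(np.arctan2(Rt[1,0],Rt[0,0])); print("tcp",np.round(s["tcp_pos"],4),"x-az",xa.round(1),"tilt",np.round(Rt[:,2],4),"shift mm",d.round(1),np.linalg.norm(d).round(1),"q",s["qpos"].round(2),"F",s["wrist_force"].round(2),"M",s["moment"].round(3),"t",s["t"],"gap",round(s["finger_gap"],3),"gf",round(s["gripper_force"],1))
E
python3 - <<'E'
from h import *; import pickle
p=pickle.load(open("top.pkl","rb")); c=cloud(p)
D=at_z(p,[[393.6,210],[379.7,219.3]],.03); print(D,np.degrees(np.arctan2(*(D[0]-D[1])[1::-1])),D.mean(0))
for x in np.arange(.1,.75,.1):
    print(round(x,1),[round(float(np.max(c[...,2][(abs(c[...,0]-x)<.05)&(abs(c[...,1]-y)<.05)],initial=-1)),2) for y in np.arange(-.4,.71,.1)])
go(.45,.2,.231)
E
```

```text
[[ 0.56002998 -0.26762002  0.03      ]
 [ 0.53723961 -0.23326499  0.03      ]] -56.440589735075996 [ 0.5486348  -0.25044251  0.03      ]
0.1 [-1.0, 0.0, 0.0, 0.0, 0.0, 0.0, 0.0, 0.0, 0.0, 0.0, 0.0, 0.0]
0.2 [0.0, 0.0, 0.0, 0.0, 0.0, 0.0, 0.0, 0.0, 0.0, 0.0, 0.0, 0.0]
0.3 [0.0, 0.0, 0.0, 0.0, 0.0, 0.0, 0.0, 0.0, 0.0, 0.0, 0.1, 0.05]
0.4 [0.01, 0.03, 0.03, 0.0, 0.0, 0.05, 0.0, 0.0, 0.0, 0.15, 0.15, -1.0]
0.5 [0.01, 0.03, 0.03, 0.03, 0.02, 0.11, 0.05, 0.0, 0.05, 0.15, 0.15, -1.0]
0.6 [0.01, 0.03, 0.03, 0.0, 0.0, 0.0, 0.0, 0.05, 0.05, 0.15, 0.15, 0.04]
0.7 [0.01, 0.02, 0.02, 0.05, 0.05, 0.1, 0.1, 0.0, 0.22, 0.22, 0.22, 0.1]
tcp [0.1626 0.6293 0.2313] x-az 165.5 tilt [-0.e+00 -1.e-04 -1.e+00] shift mm [-3.857e+02 -3.438e+02  3.000e-01] 516.6 q [-1.42  0.33  0.04  1.47 -0.01  1.34 -0.06] F [ 0.32 -0.11  0.55] M [ 0.029  0.04  -0.005] t 1.4 gap 1.005 gf 0.0
```

Call:
move_arm --increments "-28 -25 0 0 0 0;-28 -25 0 0 0 0;-28 -25 0 0 0 0;-28 -25 0 0 0 0;-28 -25 0 0 0 0;-28 -25 0 0 0 0;-28 -25 0 0 0 0;-28 -25 0 0 0 0;-28 -25 0 0 0 0;-28 -25 0 0 0 0" --hand 1 --grip_force 20

```text
t: 2.23
tcp_pos: [0.3719, 0.3156, 0.2316]
eef_rot: [0.396, 3.116, 0.001]
wrist_force: [0.4, 0.7, -0.2]
finger_gap: 1.001
gripper_force: 0.0
```

```bash
python3 -c "
from h import *
go(.55,-.2485,.2)"
```

```text
tcp [0.3719 0.3156 0.2316] x-az 165.5 tilt [ 3.e-04  7.e-04 -1.e+00] shift mm [-313.5 -501.6   31.3] 592.4 q [-1.06 -0.01  0.27  1.86  0.    1.29  0.52] F [ 0.45  0.68 -0.22] M [ 0.042 -0.058  0.007] t 2.2333 gap 1.001 gf 0.0
```

Call:
move_arm --increments "-20 -32 0 0 0 0;-20 -32 0 0 0 0;-20 -32 0 0 0 0;-20 -32 0 0 0 0;-20 -32 0 0 0 0;-20 -32 0 0 0 0;-20 -32 0 0 0 0;-20 -32 0 0 0 0;-20 -32 0 0 0 0;-20 -32 0 0 0 0"

```text
t: 3.07
tcp_pos: [0.485, -0.0446, 0.2318]
eef_rot: [0.396, 3.116, 0.001]
wrist_force: [0.8, 1.2, 0.2]
finger_gap: 1.002
gripper_force: 0.0
```

```bash
python3 -c "
from h import *
go(.55,-.2485,.1)"
```

```text
tcp [ 0.485  -0.0446  0.2318] x-az 165.5 tilt [ 1.1e-03  7.0e-04 -1.0e+00] shift mm [-113.9 -181.3  131.7] 251.4 q [-0.72 -0.04  0.72  1.88  0.02  1.29  1.31] F [0.82 1.18 0.25] M [ 0.068 -0.075 -0.032] t 3.0667 gap 1.002 gf 0.0
```

Call:
move_arm --increments "-16 -26 18 0 0 0;-16 -26 18 0 0 0;-16 -26 18 0 0 0;-16 -26 18 0 0 0;-16 -26 18 0 0 0;-16 -26 18 0 0 0;-17 -25 18 0 0 0;0 0 0 0 0 0.12;0 0 0 0 0 0.12;0 0 0 0 0 0.12"

```text
t: 3.9
tcp_pos: [0.5484, -0.2473, 0.1048]
eef_rot: [-0.959, -2.991, 0.001]
wrist_force: [-0.1, 0.7, 0.3]
finger_gap: 1.004
gripper_force: 0.0
```

```bash
python3 -c "
from h import *
go(.55,-.2485,.1)"
```

```text
tcp [ 0.5484 -0.2473  0.1048] x-az 144.4 tilt [-1.e-03 -5.e-04 -1.e+00] shift mm [-2.  -0.1  4.8] 5.2 q [-0.35  0.46  0.9   1.77 -0.39  1.11  1.63] F [-0.06  0.71  0.27] M [ 0.025  0.053 -0.005] t 3.9 gap 1.004 gf 0.0
```

Call:
move_arm --increments "0 0 8 0 0 0.115;0 0 8 0 0 0.115;0 0 8 0 0 0.115;0 0 8 0 0 0.115;0 0 8 0 0 0.115;0 0 8 0 0 0.115;0 0 15 0 0 0;0 0 15 0 0 0;0 0 13 0 0 0;0 0 8 0 0 0"

```text
t: 4.73
tcp_pos: [0.548, -0.2456, 0.0041]
eef_rot: [-1.9, -2.499, 0.001]
wrist_force: [-1.4, 1.1, -0.1]
finger_gap: 1.002
gripper_force: 0.0
```

Call:
move_arm --increments "0 0 0 0 0 0;0 0 0 0 0 0;0 0 0 0 0 0;0 0 0 0 0 0;0 0 0 0 0 0;0 0 0 0 0 0;0 0 0 0 0 0;0 0 0 0 0 0;0 0 0 0 0 0;0 0 0 0 0 0" --hand 0

```text
t: 5.57
tcp_pos: [0.5493, -0.2465, 0.007]
eef_rot: [1.904, 2.497, 0.001]
wrist_force: [-1.2, 0.6, 6.2]
finger_gap: 0.576
gripper_force: 22.0
```

```bash
python3 -c "
from h import *
go(.55,-.2485,.003)"
```

```text
tcp [ 0.5493 -0.2465  0.007 ] x-az 105.4 tilt [ 1.e-03 -4.e-04 -1.e+00] shift mm [-2.1  0.1  4. ] 4.6 q [-0.37  0.65  0.95  1.84 -0.63  0.99  1.11] F [-1.16  0.6   6.15] M [-0.057  0.194  0.031] t 5.5667 gap 0.576 gf 22.0
```

Call:
move_arm --increments "0 0 0 0 0 0;0 0 -2 0 0 0;0 0 -1 0 0 0;0 0 0 0 0 0;0 0 0 0 0 -0.12;0 0 0 0 0 -0.12;0 0 0 0 0 -0.12;0 0 0 0 0 -0.12;0 0 0 0 0 -0.12;0 0 0 0 0 -0.12" --hand 1

```text
t: 6.4
tcp_pos: [0.5488, -0.2461, 0.0093]
eef_rot: [-0.894, -3.012, 0.0]
wrist_force: [0.4, -0.2, -0.8]
finger_gap: 0.999
gripper_force: 0.0
```

Call:
move_arm --increments "0 0 0 0 0 -0.12;0 0 0 0 0 -0.12;0 0 0 0 0 -0.12;0 0 0 0 0 -0.12;0 0 0 0 0 -0.12;0 0 0 0 0 -0.12;0 0 0 0 0 0;0 0 0 0 0 0;0 0 0 0 0 0;0 0 0 0 0 0"

```text
t: 7.23
tcp_pos: [0.5488, -0.2461, 0.0093]
eef_rot: [0.211, -3.134, 0.0]
wrist_force: [-0.1, -0.8, -0.4]
finger_gap: 0.998
gripper_force: 0.0
```

```bash
python3 - <<'E'
from h import *
go(.55,-.2485,.005)
p=bot.capture("top"); cv2.imwrite("pics/dbg.png",p["frame"])
E
```

```text
tcp [ 0.5488 -0.2461  0.0093] x-az -172.3 tilt [-2.e-04 -1.e-04 -1.e+00] shift mm [-0.9 -2.5  4.3] 5.0 q [-0.14  0.51  0.62  1.83 -0.37  0.92  2.35] F [-0.11 -0.81 -0.42] M [-0.042 -0.006  0.004] t 7.2333 gap 0.998 gf 0.0
```

Call:
move_arm --increments "0 0 0 0 0 0;0 0 0 0 0 0;0 0 0 0 0 0;0 0 0 0 0 0;0 0 0 0 0 0;0 0 0 0 0 0;0 0 0 0 0 0;0 0 0 0 0 0;0 0 0 0 0 0;0 0 0 0 0 0" --hand 0 --grip_force 40

```text
t: 8.12
tcp_pos: [0.549, -0.2462, 0.0097]
eef_rot: [-0.215, 3.134, 0.0]
wrist_force: [-1.5, 1.4, 5.0]
finger_gap: 0.572
gripper_force: 41.4
```

```bash
python3 - <<'E'
from h import *
go(.495,.1065,.17)
p=bot.capture("top"); c=cloud(p); hsv=cv2.cvtColor(p["frame"],cv2.COLOR_BGR2HSV); H,S,V=cv2.split(hsv)
m=(np.hypot(c[...,0]-.548,c[...,1]+.247)<.04)&(H>15)&(H<35)&(S>90); print(m.sum(),np.percentile(c[...,2][m],[10,50,90]) if m.any() else 0)
E
```

```text
tcp [ 0.549  -0.2462  0.0097] x-az -172.2 tilt [ 3.e-04  0.e+00 -1.e+00] shift mm [   5.3  356.8 -160.3] 391.2 q [-0.14  0.51  0.62  1.83 -0.37  0.92  2.35] F [-1.5   1.43  4.95] M [ 0.155  0.379 -0.009] t 8.1167 gap 0.572 gf 41.4
111 [0.00219083 0.02859404 0.09396621]
```

Call:
move_arm --increments "0 0 -15 0 0 0;0 0 -30 0 0 0;0 0 -35 0 0 0;0 0 -35 0 0 0;0 0 -35 0 0 0;0 30 0 0 0 0;0 36 0 0 0 0;0 36 0 0 0 0;0 36 0 0 0 0;0 36 0 0 0 0"

```text
t: 9.0
tcp_pos: [0.5244, -0.0722, 0.1592]
eef_rot: [0.215, -3.134, -0.0]
wrist_force: [1.0, -0.6, -1.2]
finger_gap: 0.572
gripper_force: 41.9
```

Call:
move_arm --increments "0 36 0 0 0 0;0 36 0 0 0 0;0 36 0 0 0 0;0 36 0 0 0 0;0 30 0 0 0 0;0 0 0 0 0 -0.12;0 0 0 0 0 -0.12;0 0 0 0 0 -0.12;0 0 0 0 0 -0.12;0 0 0 0 0 -0.12"

```text
t: 9.83
tcp_pos: [0.501, 0.0986, 0.159]
eef_rot: [1.14, -2.927, -0.0]
wrist_force: [-0.8, 0.2, -0.6]
finger_gap: 0.572
gripper_force: 42.0
```

```bash
python3 - <<'E'
from h import *
go(.4953,.1075,.13)
E
```

```text
tcp [0.501  0.0986 0.159 ] x-az -137.4 tilt [-5.e-04 -2.e-04 -1.e+00] shift mm [-1.9 10.4 29. ] 30.9 q [-0.72  0.1   0.46  1.91 -0.05  1.14  2.08] F [-0.84  0.16 -0.56] M [-0.017  0.022 -0.041] t 9.8333 gap 0.572 gf 42.0
```

Call:
move_arm --increments "-2 5 0 0 0 0;0 5.4 0 0 0 0;0 0 0 0 0 -0.1;0 0 0 0 0 -0.1;0 0 0 0 0 -0.1;0 0 0 0 0 -0.1;0 0 15 0 0 0;0 0 14 0 0 0;0 0 0 0 0 0;0 0 0 0 0 0"

```text
t: 10.67
tcp_pos: [0.495, 0.1078, 0.13]
eef_rot: [1.687, -2.648, -0.0]
wrist_force: [0.7, -0.0, -0.1]
finger_gap: 0.572
gripper_force: 41.9
```

```bash
python3 - <<'E'
from h import *
go(.4953,.1075,.13)
for n in("scene",):
    p=bot.capture(n)
    u,v=pix(p,[.495,.107,.12])[0].round().astype(int)
    cv2.imwrite("pics/align.png",cv2.resize(p["frame"][v-45:v+45,u-60:u+60],(800,600),interpolation=cv2.INTER_CUBIC)); print(u,v)
E
```

```text
tcp [0.495  0.1078 0.13  ] x-az -115.0 tilt [-1.5e-03 -7.0e-04 -1.0e+00] shift mm [ 0.2 -0.4 -0. ] 0.4 q [-0.7   0.12  0.43  1.95 -0.06  1.08  2.46] F [ 0.67 -0.04 -0.13] M [ 0.017 -0.009 -0.015] t 10.6667 gap 0.572 gf 41.9
283 168
```

View pics/align.png

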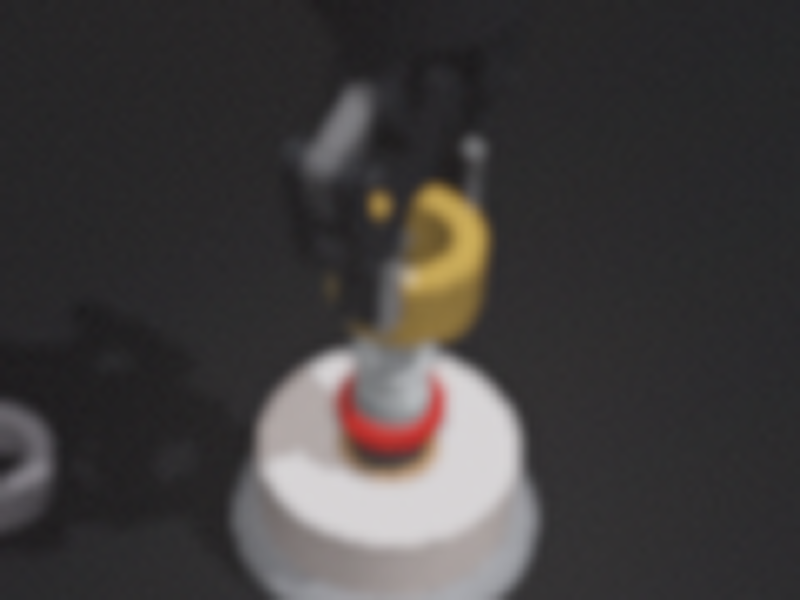

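```bash
python3 - <<'E'
from h import *; import pickle
from scipy.optimize import least_squares
p=bot.capture("scene"); F=p["frame"]; H,S,V=cv2.split(cv2.cvtColor(F,cv2.COLOR_BGR2HSV))
u0,v0=pix(p,[.495,.107,.13])[0]
m=np.zeros(H.shape,bool); m[int(v0)-25:int(v0)+25,int(u0)-20:int(u0)+20]=True
m&=(H>15)&(H<35)&(S>90)&(V>60)
P=cloud(p)[m]; P=P[(P[:,2]>.11)]; print("3d n",len(P),P.min(0),P.max(0))
th=np.linspace(0,2*np.pi,73)
def outl(c):
    pts=np.vstack([pix(p,np.c_[c[0]+.025*np.cos(th),c[1]+.025*np.sin(th),0*th+c[2]+s]) for s in(-.015,.015)])
    return pts
for q in([.4986,.1046,.1353],[.495,.1078,.1353]):
    o=outl(q); print("pred u",o[:,0].min(),o[:,0].max(),"v",o[:,1].min(),o[:,1].max())
vv,uu=np.nonzero(m); print("obs u",uu.min(),uu.max(),"v",vv.min(),vv.max())
# same for the ring when it stood on the table, and stud/disc silhouettes
q=pickle.load(open("scene.pkl","rb")); H,S,V=cv2.split(cv2.cvtColor(q["frame"],cv2.COLOR_BGR2HSV))
a,b=pix(q,[.549,-.246,.015])[0].astype(int)
m=np.zeros(H.shape,bool); m[b-20:b+20,a-20:a+20]=True; m&=(H>15)&(H<35)&(S>90)&(V>60); vv,uu=np.nonzero(m); print("table obs",uu.min(),uu.max(),vv.min(),vv.max()); 
o=outl([.549,-.2462,.015]); print("pred",o.min(0),o.max(0))
c=cloud(q); red=(np.hypot(c[...,0]-.497,c[...,1]-.105)<.04)&((H<8)|(H>172))&(S>120)&(V>70); vv,uu=np.nonzero(red&(c[...,2]>.05)); print("disc obs",uu.min(),uu.max(),vv.max())
o=np.vstack([pix(q,np.c_[.495+.0205*np.cos(th),.1075+.0205*np.sin(th),0*th+.067])]); print("disc pred",o.min(0),o.max(0))
foot=[pix(q,[.495,.1075,z])[0] for z in(.0,.068,.114,.135)]; print(foot)
E
```

```text
3d n 253 [0.4717431  0.09495461 0.12374402] [1.14797636 0.13221876 0.79283205]
pred u 270.6588341764464 293.52696721267495 v 151.2819058105174 176.6316660289613
pred u 272.14445366285753 294.9991141913768 v 150.24093308047046 175.5217009327974
obs u 278 296 v 150 174
table obs 121 145 194 218
pred [123.17408643 194.8058908 ] [146.88078639 218.51976408]
disc obs 274 288 190
disc pred [273.40941863 176.77017565] [290.68329639 189.62462288]
[array([280.94114633, 201.00666207]), array([282.0545186 , 182.82911444]), array([282.8779024 , 169.38608305]), array([283.27475206, 162.90689025])]
```

```bash
cat > fit.py <<'E'
from h import *; import pickle
from scipy.optimize import least_squares
def ringfit(p,c0):
    # silhouette+depth: fit centre so that brass points lie on side wall or top face
    H,S,V=cv2.split(cv2.cvtColor(p["frame"],cv2.COLOR_BGR2HSV)); c=cloud(p)
    m=(H>15)&(H<35)&(S>90)&(V>60)&(np.linalg.norm(c-np.array(c0),axis=-1)<.04)
    m=cv2.erode(m.astype(np.uint8),np.ones((2,2)))>0
    P=c[m]; P=P[np.hypot(P[:,0]-c0[0],P[:,1]-c0[1])>.014]
    def f(q):
        r=np.hypot(P[:,0]-q[0],P[:,1]-q[1]); dz=P[:,2]-q[2]
        wall=np.hypot(r-.025,np.maximum(abs(dz)-.015,0)); top=np.hypot(dz-.015,np.maximum(abs(r-.0203)-.0048,0))
        return np.minimum(wall,top)
    s=least_squares(f,c0,loss="soft_l1",f_scale=.001); return len(P),(s.x*1000).round(1),round(float(np.abs(s.fun).mean()*1000),2)
if __name__=="__main__":
    q=pickle.load(open("scene.pkl","rb")); print("table scene",ringfit(q,[.551,-.248,.015]))
    q=pickle.load(open("top.pkl","rb")); print("table top",ringfit(q,[.548,-.247,.015]))
    s=bot.get_state()["tcp_pos"]; print("tcp",(s*1000).round(1))
    for n in("scene","top"):
        print(n,ringfit(shot(n,5),[s[0],s[1],s[2]+.005]))
E
python3 fit.py
```

```text
table scene (388, array([ 550.4, -250. ,   15.3]), 2.39)
table top (251, array([ 548.7, -248.2,   14.8]), 1.17)
tcp [496.  107.9 131. ]
scene (191, array([498.7, 105. , 136.9]), 1.95)
top (0, array([496. , 107.9, 136. ]), nan)fit.py:13: RuntimeWarning: Mean of empty slice.
  s=least_squares(f,c0,loss="soft_l1",f_scale=.001); return len(P),(s.x*1000).round(1),round(float(np.abs(s.fun).mean()*1000),2)
  ret = ret.dtype.type(ret / rcount)
```

Call:
move_arm --increments "0 0 3 0 0 0;0 0 3 0 0 0;0 0 3 0 0 0;0 0 3 0 0 0;0 0 3 0 0 0;0 0 2 0 0 0;0 0 2 0 0 0;0 0 1 0 0 0;0 0 0 0 0 0;0 0 0 0 0 0"

```text
t: 12.1
tcp_pos: [0.4958, 0.1076, 0.1104]
eef_rot: [-1.692, 2.647, -0.0]
wrist_force: [-0.1, -0.3, -1.6]
finger_gap: 0.573
gripper_force: 42.0
```

Free. Now on to the thread ends, gently.

Call:
move_arm --increments "0 0 1.5 0 0 0;0 0 1.5 0 0 0;0 0 1.5 0 0 0;0 0 1.5 0 0 0;0 0 1.5 0 0 0;0 0 1.5 0 0 0;0 0 1 0 0 0;0 0 1 0 0 0;0 0 0 0 0 0;0 0 0 0 0 0"

```text
t: 12.93
tcp_pos: [0.4956, 0.1073, 0.0991]
eef_rot: [1.691, -2.647, 0.0]
wrist_force: [-1.2, -2.9, -2.3]
finger_gap: 0.575
gripper_force: 41.9
```

```bash
python3 - <<'E'
from h import *
go(.4953,.1075,.095)
E
```

```text
tcp [0.4956 0.1073 0.0991] x-az -114.9 tilt [-5.e-04 -5.e-04 -1.e+00] shift mm [-0.1  0.3  4.1] 4.1 q [-0.7   0.16  0.43  1.98 -0.08  1.01  2.48] F [-1.18 -2.93 -2.34] M [-0.555  0.038  0.005] t 12.9333 gap 0.575 gf 41.9
```

Call:
move_arm --increments "1 0 0 0 0 0;0 0 0 0 0 0;0 0 1 0 0 0;0 0 1 0 0 0;0 0 1 0 0 0;0 0 1 0 0 0;0 0 0 0 0 0;0 0 0 0 0 0;0 0 0 0 0 0;0 0 0 0 0 0"

```text
t: 13.77
tcp_pos: [0.4954, 0.1067, 0.0953]
eef_rot: [-1.692, 2.647, -0.0]
wrist_force: [-0.2, 0.1, -1.4]
finger_gap: 0.572
gripper_force: 42.0
```

```bash
python3 - <<'E'
from h import *
go(.4953,.1075,.095)
E
```

```text
tcp [0.4954 0.1067 0.0953] x-az -114.8 tilt [ 1.e-04 -0.e+00 -1.e+00] shift mm [-0.7  0.4  0.3] 0.8 q [-0.69  0.17  0.43  1.99 -0.08  1.    2.48] F [-0.19  0.09 -1.37] M [-0.017  0.049  0.089] t 13.7667 gap 0.572 gf 42.0
```

Call:
move_arm --increments "0 0 0.5 0 0 0;0 0 0.5 0 0 0;0 0 0.5 0 0 0;0 0 0.5 0 0 0;0 0 0.5 0 0 0;0 0 0.5 0 0 0;0 0 0.5 0 0 0;0 0 0 0 0 0;0 0 0 0 0 0;0 0 0 0 0 0"

```text
t: 14.6
tcp_pos: [0.4954, 0.1067, 0.0918]
eef_rot: [-1.692, 2.647, -0.0]
wrist_force: [-1.2, -0.8, -1.2]
finger_gap: 0.569
gripper_force: 42.0
```

```bash
python3 - <<'E'
from h import *
go(.4953,.1075,.095)
E
```

```text
tcp [0.4954 0.1067 0.0918] x-az -114.8 tilt [ 0. -0. -1.] shift mm [-0.7  0.4 -3.2] 3.3 q [-0.69  0.17  0.43  1.99 -0.09  1.    2.49] F [-1.23 -0.78 -1.17] M [-0.043  0.03   0.016] t 14.6 gap 0.569 gf 42.0
```

Call:
move_arm --increments "0 0 0.5 0 0 0;0 0 0.5 0 0 0;0 0 0.5 0 0 0;0 0 0.5 0 0 0;0 0 0.5 0 0 0;0 0 0.5 0 0 0;0 0 0 0 0 0;0 0 0 0 0 0;0 0 0 0 0 0;0 0 0 0 0 0"

```text
t: 15.43
tcp_pos: [0.4954, 0.1067, 0.0889]
eef_rot: [-1.692, 2.647, -0.0]
wrist_force: [-0.2, 0.0, -0.9]
finger_gap: 0.568
gripper_force: 42.0
```

```bash
python3 - <<'E'
from h import *
go(.4953,.1075,.095)
E
```

```text
tcp [0.4954 0.1067 0.0889] x-az -114.8 tilt [ 0.  0. -1.] shift mm [-0.7  0.4 -6.1] 6.2 q [-0.69  0.18  0.43  1.99 -0.09  0.99  2.49] F [-0.22  0.04 -0.95] M [-0.006  0.021 -0.002] t 15.4333 gap 0.568 gf 42.0
```

Call:
move_arm --increments "0 0 0.5 0 0 0;0 0 0.5 0 0 0;0 0 0.5 0 0 0;0 0 0.5 0 0 0;0 0 0.5 0 0 0;0 0 0 0 0 0;0 0 0 0 0 0;0 0 0 0 0 0;0 0 0 0 0 0;0 0 0 0 0 0"

```text
t: 16.27
tcp_pos: [0.4956, 0.1068, 0.087]
eef_rot: [-1.691, 2.647, 0.0]
wrist_force: [-3.4, -0.7, 7.5]
finger_gap: 0.574
gripper_force: 42.8
```

```bash
python3 - <<'E'
from h import *
go(.4953,.1075,.095)
E
```

```text
tcp [0.4956 0.1068 0.087 ] x-az -114.8 tilt [ 4.e-04  4.e-04 -1.e+00] shift mm [-0.5  0.6 -8. ] 8.0 q [-0.69  0.18  0.43  2.   -0.09  0.98  2.49] F [-3.43 -0.71  7.49] M [-0.167  0.594 -0.003] t 16.2667 gap 0.574 gf 42.8
```

Call:
move_arm --increments "0 0 0.2 0 0 0.08;0 0 0.2 0 0 0.08;0 0 0.2 0 0 0.08;0 0 0.2 0 0 0.08;0 0 0.2 0 0 0.08;0 0 0.2 0 0 0.08;0 0 0.2 0 0 0.08;0 0 0.2 0 0 0.08;0 0 0 0 0 0;0 0 0 0 0 0"

```text
t: 17.1
tcp_pos: [0.496, 0.1063, 0.0854]
eef_rot: [-0.771, 3.044, -0.001]
wrist_force: [-1.7, -2.7, 6.2]
finger_gap: 0.575
gripper_force: 42.6
```

```bash
python3 - <<'E'
from h import *
go(.4953,.1075,.095)
E
```

```text
tcp [0.496  0.1063 0.0854] x-az -151.6 tilt [ 1.2e-03 -2.0e-04 -1.0e+00] shift mm [ 0.1  1.4 -9.6] 9.8 q [-0.76  0.19  0.5   2.   -0.11  0.98  1.87] F [-1.66 -2.72  6.18] M [-0.595  0.173 -0.049] t 17.1 gap 0.575 gf 42.6
```

Call:
move_arm --increments "0.6 -0.4 0 0 0 0;0 0 0.1 0 0 0.1;0 0 0.25 0 0 0.1;0 0 0.25 0 0 0.1;0 0 0.25 0 0 0.1;0 0 0.25 0 0 0.1;0 0 0.25 0 0 0.1;0 0 0.25 0 0 0.1;0 0 0.25 0 0 0.1;0 0 0 0 0 0"

```text
t: 17.93
tcp_pos: [0.4956, 0.1063, 0.0833]
eef_rot: [0.481, 3.103, 0.001]
wrist_force: [-1.5, 0.2, 5.8]
finger_gap: 0.575
gripper_force: 42.5
```

```bash
python3 - <<'E'
from h import *
go(.4953,.1075,.095)
E
```

```text
tcp [0.4956 0.1063 0.0833] x-az 162.4 tilt [ 1.1e-03  4.0e-04 -1.0e+00] shift mm [  0.7   1.  -11.7] 11.7 q [-0.84  0.2   0.6   2.01 -0.13  0.98  1.09] F [-1.46  0.23  5.83] M [-0.095  0.033 -0.012] t 17.9333 gap 0.575 gf 42.5
```

Call:
move_arm --increments "0 0 0.2 0 0 0.1;0 0 0.25 0 0 0.1;0 0 0.25 0 0 0.1;0 0 0.25 0 0 0.1;0 0 0.25 0 0 0.1;0 0 0.25 0 0 0.1;0 0 0.25 0 0 0.1;0 0 0.25 0 0 0.1;0 0 0.25 0 0 0.1;0 0 0 0 0 0"

```text
t: 18.77
tcp_pos: [0.4956, 0.1062, 0.0811]
eef_rot: [1.779, 2.588, 0.001]
wrist_force: [0.0, 0.5, 4.9]
finger_gap: 0.571
gripper_force: 42.6
```

```bash
python3 - <<'E'
from h import *
go(.4953,.1075,.095)
E
```

```text
tcp [0.4956 0.1062 0.0811] x-az 111.0 tilt [ 1.e-03  3.e-04 -1.e+00] shift mm [  1.3   0.2 -13.9] 14.0 q [-0.95  0.21  0.73  2.01 -0.17  0.97  0.23] F [0.   0.48 4.94] M [-0.109  0.054 -0.009] t 18.7667 gap 0.571 gf 42.6
```

Call:
move_arm --increments "0 0 0.15 0 0 0.1;0 0 0.2 0 0 0.1;0 0 0.25 0 0 0.1;0 0 0.25 0 0 0.1;0 0 0.25 0 0 0.1;0 0 0.25 0 0 0.1;0 0 0.25 0 0 0.1;0 0 0.25 0 0 0.1;0 0 0 0 0 0;0 0 0 0 0 0"

```text
t: 19.6
tcp_pos: [0.4952, 0.1064, 0.079]
eef_rot: [2.64, 1.703, 0.001]
wrist_force: [0.4, -0.2, 3.6]
finger_gap: 0.573
gripper_force: 42.4
```

```bash
python3 - <<'E'
from h import *
go(.4953,.1075,.095)
E
```

```text
tcp [0.4952 0.1064 0.079 ] x-az 65.6 tilt [ 4.e-04  2.e-04 -1.e+00] shift mm [  1.1  -0.4 -16. ] 16.1 q [-1.06  0.24  0.86  2.02 -0.22  0.98 -0.52] F [ 0.45 -0.18  3.62] M [ 0.169 -0.143 -0.05 ] t 19.6 gap 0.573 gf 42.4
```

Call:
move_arm --increments "0 0 0 0 0 0.06;0 0 0.1 0 0 0.06;0 0 0.15 0 0 0.06;0 0 0.15 0 0 0.06;0 0 0.15 0 0 0.06;0 0 0.15 0 0 0.06;0 0 0.15 0 0 0.06;0 0 0.15 0 0 0.06;0 0 0 0 0 0;0 0 0 0 0 0"

```text
t: 20.43
tcp_pos: [0.495, 0.1062, 0.0778]
eef_rot: [-2.97, -1.025, 0.0]
wrist_force: [0.6, 0.3, 3.7]
finger_gap: 0.573
gripper_force: 42.4
```

```bash
python3 - <<'E'
from h import *
go(.4953,.1075,.095)
E
```

```text
tcp [0.495  0.1062 0.0778] x-az 38.1 tilt [-1.e-04  0.e+00 -1.e+00] shift mm [  1.1  -0.9 -17.2] 17.2 q [-1.13  0.27  0.95  2.02 -0.26  0.98 -0.96] F [0.56 0.26 3.71] M [ 0.001  0.005 -0.058] t 20.4333 gap 0.573 gf 42.4
```

Call:
move_arm --increments "0 0 0 0 0 0.05;0 0 0.1 0 0 0.05;0 0 0.1 0 0 0.05;0 0 0.1 0 0 0.05;0 0 0 0 0 0;0 0 0 0 0 0;0 0 0 0 0 0;0 0 0 0 0 0;0 0 0 0 0 0;0 0 0 0 0 0"

```text
t: 21.27
tcp_pos: [0.495, 0.1061, 0.0775]
eef_rot: [-3.059, -0.716, 0.0]
wrist_force: [-0.4, 0.9, 4.5]
finger_gap: 0.575
gripper_force: 42.4
```

```bash
python3 - <<'E'
from h import *
go(.4953,.1075,.095)
E
```

```text
tcp [0.495  0.1061 0.0775] x-az 26.3 tilt [-1.e-04  1.e-04 -1.e+00] shift mm [  0.9  -1.1 -17.5] 17.5 q [-1.17  0.28  0.99  2.02 -0.28  0.98 -1.14] F [-0.38  0.93  4.54] M [0.102 0.122 0.01 ] t 21.2667 gap 0.575 gf 42.4
```

Call:
move_arm --increments "0 0 -0.2 0 0 0.05;0 0 -0.1 0 0 0.05;0 0 0.1 0 0 0.05;0 0 0.1 0 0 0.05;0 0 0 0 0 0;0 0 0 0 0 0;0 0 0 0 0 0;0 0 0 0 0 0;0 0 0 0 0 0;0 0 0 0 0 0"

```text
t: 22.1
tcp_pos: [0.4948, 0.106, 0.0775]
eef_rot: [-3.115, -0.406, 0.001]
wrist_force: [-1.0, -0.1, 1.2]
finger_gap: 0.575
gripper_force: 42.2
```

```bash
python3 - <<'E'
from h import *
go(.4953,.1075,.095)
E
```

```text
tcp [0.4948 0.106  0.0775] x-az 14.9 tilt [-4.e-04 -0.e+00 -1.e+00] shift mm [  0.8  -1.3 -17.5] 17.5 q [-1.2   0.3   1.04  2.02 -0.31  0.99 -1.32] F [-1.01 -0.12  1.21] M [-0.045  0.146  0.009] t 22.1 gap 0.575 gf 42.2
```

Call:
move_arm --increments "0 0 0 0 0 0.05;0 0 0.1 0 0 0.05;0 0 0.1 0 0 0.05;0 0 0.1 0 0 0.05;0 0 0 0 0 0;0 0 0 0 0 0;0 0 0 0 0 0;0 0 0 0 0 0;0 0 0 0 0 0;0 0 0 0 0 0"

```text
t: 22.93
tcp_pos: [0.4952, 0.1061, 0.0774]
eef_rot: [-3.14, -0.093, -0.0]
wrist_force: [0.5, -0.6, 3.0]
finger_gap: 0.574
gripper_force: 42.3
```

```bash
python3 - <<'E'
from h import *
go(.4953,.1075,.095)
E
```

```text
tcp [0.4952 0.1061 0.0774] x-az 3.4 tilt [ 3.e-04  1.e-04 -1.e+00] shift mm [  0.2  -1.4 -17.6] 17.6 q [-1.23  0.32  1.08  2.02 -0.34  0.99 -1.49] F [ 0.47 -0.59  2.98] M [ 0.043 -0.101 -0.026] t 22.9333 gap 0.574 gf 42.3
```

Call:
move_arm --increments "0 0 0 0 0 0.05;0 0 0 0 0 0.05;0 0 0 0 0 0.05;0 0 0 0 0 0.05;0 0 0 0 0 0;0 0 0 0 0 0;0 0 0 0 0 0;0 0 0 0 0 0;0 0 0 0 0 0;0 0 0 0 0 0"

```text
t: 23.77
tcp_pos: [0.4951, 0.1062, 0.0774]
eef_rot: [-3.134, 0.221, -0.0]
wrist_force: [1.0, -0.3, 1.6]
finger_gap: 0.573
gripper_force: 42.3
```

```bash
python3 - <<'E'
from h import *
go(.4953,.1075,.095)
E
```

```text
tcp [0.4951 0.1062 0.0774] x-az -8.1 tilt [ 1.e-04  2.e-04 -1.e+00] shift mm [  0.   -1.4 -17.6] 17.7 q [-1.27  0.34  1.13  2.03 -0.37  1.   -1.66] F [ 0.99 -0.34  1.65] M [ 0.071 -0.211  0.024] t 23.7667 gap 0.573 gf 42.3
```

Call:
move_arm --increments "0 0 0 0 0 0.05;0 0 0 0 0 0.05;0 0 0.1 0 0 0.05;0 0 0.1 0 0 0.05;0 0 0 0 0 0;0 0 0 0 0 0;0 0 0 0 0 0;0 0 0 0 0 0;0 0 0 0 0 0;0 0 0 0 0 0"

```text
t: 24.6
tcp_pos: [0.4952, 0.1061, 0.0772]
eef_rot: [-3.096, 0.533, -0.001]
wrist_force: [3.8, 1.5, -0.8]
finger_gap: 0.575
gripper_force: 42.0
```

```bash
cat >> h.py <<'E'
def avg(k=8):
    A=[]
    for _ in range(k):
        p=bot.capture("scene"); s=bot.get_state(); A.append([*s["wrist_force"],*s["moment"],s["joint_efforts"][6],*s["tcp_pos"]*1000])
    A=np.array(A); print("avg F,M,tau7,pos",A.mean(0).round(3)); print("sd",A.std(0).round(3)); return p
E
python3 - <<'E'
from h import *
go(.4953,.1075,.095); p=avg()
import sys; sys.argv=['']
from fit import ringfit
print(ringfit(p,[.498,.105,.083]))
cv2.imwrite("pics/s5.png",cv2.resize(p["frame"][135:215,230:337],(800,600),interpolation=cv2.INTER_CUBIC))
E
```

```text
tcp [0.4952 0.1061 0.0772] x-az -19.5 tilt [ 5.e-04  1.e-04 -1.e+00] shift mm [ -0.4  -1.4 -17.8] 17.9 q [-1.3   0.37  1.18  2.03 -0.41  1.01 -1.83] F [ 3.77  1.5  -0.79] M [ 0.187 -0.904  0.031] t 24.6 gap 0.575 gf 42.0
avg F,M,tau7,pos [ 4.83500e+00  4.21000e-01 -6.28000e-01  1.82000e-01 -1.01300e+00
  5.00000e-03  0.00000e+00  4.95177e+02  1.06091e+02  7.71830e+01]
sd [0.44  0.349 0.402 0.021 0.053 0.029 0.005 0.013 0.013 0.008]
(219, array([494.5, 105.1,  83.1]), 1.2)
```

View pics/s5.png

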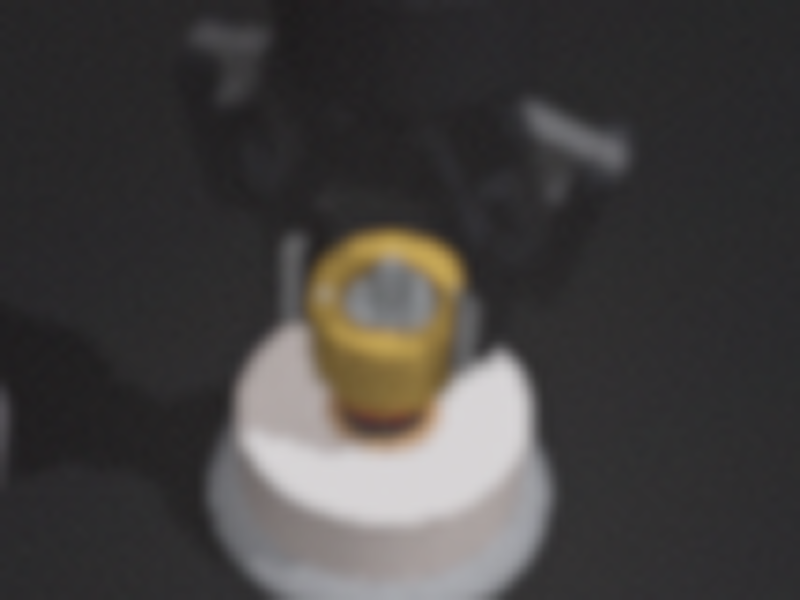

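Call:
move_arm --increments "0.5 -0.2 0 0 0 0;0 0 0 0 0 0;0 0 0 0 0 0;0 0 0 0 0 0;0 0 0 0 0 0;0 0 0 0 0 0;0 0 0 0 0 0;0 0 0 0 0 0;0 0 0 0 0 0.03;0 0 0.1 0 0 0.03"

```text
t: 25.83
tcp_pos: [0.4955, 0.1061, 0.077]
eef_rot: [-3.078, 0.63, 0.0]
wrist_force: [0.0, 0.4, 3.8]
finger_gap: 0.572
gripper_force: 42.3
```

```bash
python3 - <<'E'
from h import *
go(.4953,.1075,.095); p=avg(6)
E
```

```text
tcp [0.4955 0.1061 0.077 ] x-az -23.2 tilt [-0.  0. -1.] shift mm [ -0.8  -1.2 -18. ] 18.1 q [-1.31  0.38  1.19  2.03 -0.42  1.01 -1.88] F [0.01 0.35 3.77] M [ 0.063 -0.032  0.147] t 25.8333 gap 0.572 gf 42.3
avg F,M,tau7,pos [ 1.87000e-01  1.00700e+00  3.00600e+00  1.34000e-01 -8.00000e-03
 -6.20000e-02 -1.30000e-02  4.95535e+02  1.06073e+02  7.69960e+01]
sd [0.548 0.281 0.487 0.027 0.029 0.054 0.301 0.007 0.01  0.01 ]
```

Call:
move_arm --increments "0 0 -0.2 0 0 0;0 0 0 0 0 0;0 0 0 0 0 0;0 0 0 0 0 0;0 0 0 0 0 0;0 0 0 0 0 0;0 0 0 0 0 0.02;0 0 0 0 0 0.02;0 0 0 0 0 0.02;0 0 0 0 0 0.02"

```text
t: 26.97
tcp_pos: [0.4954, 0.106, 0.0771]
eef_rot: [3.05, -0.752, -0.0]
wrist_force: [2.8, -0.6, -3.6]
finger_gap: 0.575
gripper_force: 41.8
```

```bash
python3 - <<'E'
from h import *
go(.4953,.1075,.095); p=avg(3)
E
```

```text
tcp [0.4954 0.106  0.0771] x-az -27.7 tilt [-2.e-04 -3.e-04 -1.e+00] shift mm [ -0.8  -1.2 -17.9] 17.9 q [-1.32  0.39  1.21  2.03 -0.44  1.02 -1.94] F [ 2.78 -0.62 -3.62] M [-0.02  -0.443  0.178] t 26.9667 gap 0.575 gf 41.8
avg F,M,tau7,pos [ 1.35600e+00  2.70000e-02 -3.74800e+00  3.60000e-02 -3.86000e-01
  9.00000e-03 -1.13000e-01  4.95452e+02  1.06040e+02  7.71240e+01]
sd [0.541 0.511 0.234 0.012 0.015 0.037 0.259 0.018 0.005 0.014]
```

Moving torque is 0.147, then 0.178 Nm with almost no push, so the ring is snug. I'll ease off the pull and let go.

Call:
move_arm --increments "0 0 0.2 0 0 0;0 0 0 0 0 0;0 0 0 0 0 0;0 0 0 0 0 0;0 0 0 0 0 0;0 0 0 0 0 0;0 0 0 0 0 0;0 0 0 0 0 0;0 0 0 0 0 0;0 0 0 0 0 0" --hand 1

```text
t: 27.95
tcp_pos: [0.4955, 0.1061, 0.077]
eef_rot: [3.051, -0.749, -0.0]
wrist_force: [0.2, 0.7, -0.1]
finger_gap: 1.002
gripper_force: 0.0
```

Call:
move_arm --increments "0 0 -3 0 0 0;0 0 -6 0 0 0;0 0 -15 0 0 0;0 0 -20 0 0 0;0 0 -20 0 0 0;0 0 -25 0 0 0;0 0 -25 0 0 0;0 0 -20 0 0 0;0 0 -10 0 0 0;0 0 0 0 0 0"

```text
t: 28.78
tcp_pos: [0.4969, 0.1062, 0.2233]
eef_rot: [-3.047, 0.748, -0.002]
wrist_force: [-0.8, 0.8, 0.1]
finger_gap: 1.002
gripper_force: 0.0
```

```bash
python3 - <<'E'
from h import *; import pickle
go(.4953,.1075,.2)
from fit import ringfit
p=shot("scene",6); print(ringfit(p,[.498,.105,.083]))
c=cloud(p); H,S,V=cv2.split(cv2.cvtColor(p["frame"],cv2.COLOR_BGR2HSV))
m=(H>15)&(H<35)&(S>90)&(V>60)&(np.linalg.norm(c-[.497,.106,.085],axis=-1)<.035)&(c[...,2]>.09); print("top face z",np.percentile(c[...,2][m],[25,50,75,90]))
cv2.imwrite("pics/end.png",p["frame"])
q=pickle.load(open("scene.pkl","rb")); cq=cloud(q); print("ref table-ring top", np.percentile(cq[...,2][(np.hypot(cq[...,0]-.551,cq[...,1]+.249)<.03)&(cq[...,2]>.024)],[25,50,75,90]))
E
```

```text
tcp [0.4969 0.1062 0.2233] x-az -27.6 tilt [ 0.0025  0.0036 -1.    ] shift mm [-2.  -0.3 23.3] 23.4 q [-1.59  0.05  1.36  1.86 -0.05  1.27 -2.27] F [-0.78  0.78  0.07] M [0.04  0.005 0.025] t 28.7833 gap 1.002 gf 0.0
(217, array([495. , 105.1,  82.8]), 0.62)
top face z [0.09614756 0.09741867 0.098127   0.09856402]
ref table-ring top [0.02919909 0.03026634 0.03087484 0.03128252]
```

View pics/end.png

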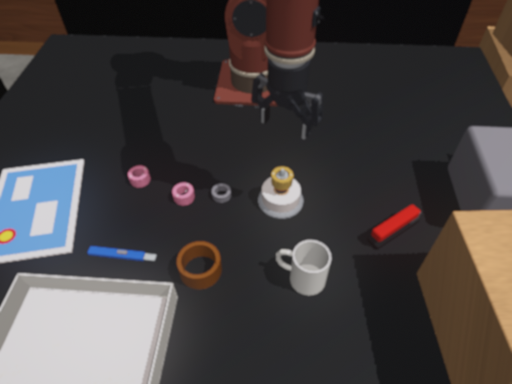

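The end picture shows the brass ring seated on the holder at (282,180), with everything else in place. Its top face is about 97.2 mm up, so its centre is at about 82.2 mm, which presses the disc about 0.8 mm (roughly 11 N). The gripper is clear, so I'm handing in.

```bash
python3 -c "
from plant import bot
print(bot.job_done())"
```

```text
the job is handed in; nothing more can be done
None
```

I screwed the brass ring down onto the red disc until it was snug (about 0.18 Nm while turning, disc pressed roughly 0.8 mm by camera estimate), let go, backed the arm clear and handed the job in at about 29 s; the verdict was not shown.

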